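# Back the bench winch off one notch

## Task

The bench winch has been wound one notch too tight. With a fingertip push the ball of the weighted pawl over to the left until the pawl lies thrown back off the ratchet wheel, then push the topmost capstan bar to the left so that the wheel turns backward by exactly one notch (one tooth). Then push the ball back over to the right so that the pawl drops fully into the next gap; use no great force and leave the other things on the bench where they are.

Things in the scene. Friction and masses are not known exactly. Their poses are not given: they have to be found in the camera images.
- winch: Small bench winch, bolted down, turned at most 0.3 rad. Grey base plate 150 (x) by 250 (y, -85 to 165) by 12 mm, two pedestals, drum between them, ratchet wheel in front, star of bars at the back; nothing higher than 215 mm. Origin on the bench straight below the shaft; x runs along the shaft away from the robot, y to the left, z up. Shaft axis at y 0, z 95 mm.
- ratchet (a point): Centre of the toothed ratchet wheel: on the shaft, 55 mm in front of the winch's origin (x -55, z 95 mm). Outside radius 62 mm (top at z 157 mm), 16 mm thick, 10 teeth. The pawl lies in the same plane at its upper left.
- wheel (a joint): Turn of ratchet wheel, drum and bars, rad; starts within 0.05 of 0. Negative = backward: the top goes to the left (winch +y). One notch = 0.628, so one notch back is -0.628. With the pawl in there is some 0.08 of play either way, then it is locked backward. Friction 0.12 N m, no spring: it stays where it is left.
- bar_end (a point): Rounded end of the topmost capstan bar, 115 mm from the shaft axis, in the plane x +58 mm of the winch; turns with the wheel. Five steel bars 12 mm thick, 72 degrees apart. At wheel 0 this bar leans 18 degrees right of upright (end at y -36, z 204 mm in the winch's frame); one notch back it leans 18 degrees left (y +36 mm).
- pawl (a joint): Swing of the weighted pawl, rad: 0 = nose seated at the bottom of a gap of the ratchet wheel; grows as the nose lifts and the ball goes over to the left; 0.8 = thrown back on its stop pin. A tumbler without spring: left alone it falls to 0 from below about 0.4 and to 0.8 from above about 0.5. Takes about 1 N at the ball.
- ball (a point): Centre of the steel ball weight, 28 mm across, at the top of the pawl's 10 mm thick lever, 108 mm from the pawl's pivot (parallel to the shaft, at y +92, z 87 mm in the winch's frame), plane x -55 mm. Engaged the ball is at y +55, z 188 mm; thrown back at y +139, z 184 mm.
- hammer: Bystander: bench hammer, 272x110x23 mm, lying flat; origin under its middle.
- hub: Bystander: turned grey steel hub, 86 mm across, 46 mm tall, standing just right of the winch; origin under its centre.
- spanner: Bystander: double open-ended spanner 165 mm long, 6 mm thick, lying in front of the winch; origin under its middle.
- cap_screw: Bystander: black cap screw, 16 mm head, 42 mm tall, standing on its head on the winch's base plate at the left end; origin under its centre.

How it is judged:
By the outcome, as a careful person would: the job done as asked, in the order asked, and still so for the second after the job is handed in, with the robot touching nothing.
It also fails if it takes over 48 s, if anything falls off the work surface, if the arm or the gripper's body presses on something with over 40 N, if the wrist force passes 120 N, or if a joint passes its speed limit or range.

## Robot

A 6-joint arm with a two-finger parallel gripper is mounted at the origin on the work surface; the furniture and walls round the work are solid. World frame = base frame: x ahead of the robot, y to its left, z up, the work surface at z = 0. Lengths are in mm, angles in rad, forces in N, time in s.
With the tool pointing down it reaches from about 275 to 825 mm from the base axis. Payload 5.2 kg.
Tool frame: the origin (TCP) lies between the finger pads; the fingertips stand 17 mm ahead of it and the grasp point (between the pads) lies 2 mm behind it (tip_extent is the distance from the TCP to the fingertips, in mm); x points along the fingers, y is the direction in which the jaws open and shut, and the axes are right-handed (so a half turn about x gives the same grasp; the last joint's range is limited). The gripper opens to 93 mm and grips with 3 to 60 N. Pads are 15 mm wide; open, the fingers measure 128 mm over their backs; the gripper's body (75 mm by 188 mm) begins 65 mm behind the grasp point.
Start: joints at [1.118, 0.259, 1.535, -0, 1.348, -0.203], TCP at [135.943, 532.94, 235.653] pointing down, gripper open.
Joint ranges: [-3.14, 3.14], [-0.91, 2.08], [0.19, 2.58], [-1.22, 4.36], [0.22, 2.71], [-3.12, 3.12]. Speed limits (rad/s): [2.57, 2.57, 3.14, 3.14, 3.14, 3.14].

## Interface

Orientations are given as a 3x3 rotation matrix whose columns are the frame's x, y, z axes.
In Python, from rig import * gives the robot as it stands.
- The arm moves only by the shell command python3 -m creep 'ROWS' [FORCE]. ROWS is text: rows parted by semicolons, each of 7 numbers parted by spaces: the turn, a rotation vector about the tool's x, y, z in rad, then the shift along the tool's x, y, z in m, then the finger opening in m, from 0 to 0.093. A call has 1 to 12 rows; each row is the pose to reach, as a shift and turn from the pose commanded when the call began, along the tool's axes at that moment; what a row does not reach only later rows make up. A row lasts 1/8 s, in which the tool goes at most 62.5 mm and 10.7 degrees, less where a joint would pass 70% of its speed; a pose out of reach is approached as far as the arm can. A call with a gripper value outside its range is refused whole. The fingers move at their own pace and stop on an object; FORCE is the grip in N (left out, the last holds). Time passes only in rows, so rows that repeat a pose let the fingers close. It gives the time, the measured TCP pose, the force and the opening at its end, in the units of the state.
- observe(): the state, without advancing time (a new reading comes with each control period).
- grab_frame(name): name is "side" or "top" or "wrist"; returns a dict with "pixels" (480x640x3 uint8, red, green, blue), "vfov" (degrees; the focal length in pixels is half the picture's height over the tangent of half this angle, whatever the lens; pixels are square), "cx", "cy" (the principal point, pixels), "k1" (the pictures are not rectified: a ray, as slopes to the right and down, at radius r is drawn at 1 + k1 r^2 times it, then the intrinsics apply), "rvec" (rotation vector, rad) and "tvec" (3), from world to camera coordinates, as OpenCV has them; the wrist camera has in their place "tool_from_camera" (4x4, takes a point from camera to tool coordinates, whose origin is the TCP and whose axes are the tool frame's). Camera axes: x right, y down, z forward; pixel columns grow to the right and rows downward; lengths in mm; the calibration is good to about 2 mm. A picture is of the moment at which its call begins: read the wrist's pose just before it. There is no depth.
- close_job(): hands the job in, once; it reports no verdict.
Trained networks look in the newest picture that a camera, given by its name, has taken for a name from the list of things; names that differ only in an ending like _2 or _b are one class to them, and where a whole thing is asked for, a point or a joint stands for the part that bears it (a point fixed in the world has none). Each returns a list of dicts, best first, with "score" (0 to 1); they miss things now and then, are a little off and sometimes report something else, mostly with a low value. They report only what shows in the picture. A call takes as long as a camera call.
- outline_of(label, camera): "region" (480x640 bool, what is visible of it).
- mark_of(label, camera): "xyz" ([x, y, z] in mm, in world coordinates, good to about 4 mm: a listed point, or the origin of a listed thing).
The state is a dict: "clock": time; "qpos": joint angles; "joint_velocities": joint speeds; "tau": joint torques, N m; "eef_pos": TCP position; "tcp_rot": TCP orientation; "contact_force": force on the tool from outside, world axes, zero at the start; "wrist_torque": the same for the moment, N m; "gripper_width": finger opening in mm.
Only numpy, scipy, OpenCV 4.12 (cv2) and the standard library are available. Lean on these libraries where they do the work, as an engineer would, in place of code of your own. Each camera call takes 0.05 s, during which the arm holds its last target.

## Working session

There is one attempt and no reset: what is moved stays moved. The work goes in short steps, Python scripts to look and compute and a shell command to move; the robot and the scene stay as the last step left them, time stands still between calls to the robot, and variables do not carry over. Pictures are saved under pics/ and viewed, and the job is handed in when it is done.

```bash
ls; mkdir -p pics; python3 - <<'E'
from rig import *
import cv2,numpy as np
s=observe(); print(s)
for c in ["side","top"]:
    f=grab_frame(c); cv2.imwrite(f"pics/{c}0.png",f["pixels"][:,:,::-1]); print(c,{k:v for k,v in f.items() if k!="pixels"})
    for n in ["winch","ratchet","bar_end","ball","hammer","hub","spanner","cap_screw"]:
        r=mark_of(n,c); print(n,[(np.round(d["xyz"],1).tolist(),round(d["score"],2)) for d in r[:2]])
E
```

```text
pics
{'clock': 0.0, 'qpos': array([ 1.11819522e+00,  2.59319374e-01,  1.53606991e+00,  2.26973332e-05,
        1.34801373e+00, -2.02822189e-01]), 'joint_velocities': array([-3.38942221e-05,  1.35439451e-03, -3.97251372e-04, -2.57717840e-04,
        2.86020536e-04,  2.18558752e-03]), 'tau': array([-1.51419572e-04, -4.37311721e+01, -2.84005988e+01,  7.18643703e-02,
        4.12570650e-02, -1.63955074e-04]), 'eef_pos': array([135.70533817, 532.46275026, 234.83569395]), 'tcp_rot': array([[-8.11589356e-04,  2.47193909e-01,  9.68965692e-01],
       [-1.61839953e-03,  9.68964418e-01, -2.47194939e-01],
       [-9.99998361e-01, -1.76879440e-03, -3.86342702e-04]]), 'contact_force': array([0.13170446, 0.12614663, 0.08265644]), 'wrist_torque': array([-8.29925773e-02,  3.67099736e-02,  5.62829776e-05]), 'gripper_width': 92.57041249284383}
side {'vfov': 55.58608959542827, 'cx': 314.0220745849466, 'cy': 241.95702536922812, 'k1': 0.0008904177386075824, 'rvec': array([ 0.31617994, -2.75956017,  1.260603  ]), 'tvec': array([495.91215572, 265.72538846, 901.52082317])}
winch [([536.8, 41.3, 2.3], 0.92)]
ratchet [([484.3, 29.2, 95.4], 0.69)]
bar_end [([605.7, 10.5, 202.3], 0.62)]
ball [([470.5, 82.1, 188.7], 0.81)]
hammer [([454.8, -392.3, -0.8], 0.62)]
hub [([545.8, -121.6, -1.4], 0.89)]
spanner [([416.1, 4.4, 2.1], 0.67)]
cap_screw []
top {'vfov': 45.44884513840513, 'cx': 320.3613095342204, 'cy': 222.8823775064321, 'k1': -0.1136018691308481, 'rvec': array([ 2.12012705, -2.12818757,  0.2045437 ]), 'tvec': array([-132.50859027,  530.46295371, 1230.30917096])}
winch [([541.6, 40.5, 3.7], 0.95), ([551.0, -126.6, -0.9], 0.75)]
ratchet [([485.6, 30.8, 93.1], 0.76)]
bar_end [([601.9, 8.8, 203.3], 0.58)]
ball [([479.3, 79.8, 186.7], 0.6)]
hammer [([456.7, -387.1, -1.3], 0.88)]
hub [([549.7, -128.2, -2.0], 0.67)]
spanner [([419.5, 0.4, -2.0], 0.76)]
cap_screw [([516.2, 169.1, 8.2], 0.5)]
```

View pics/side0.png

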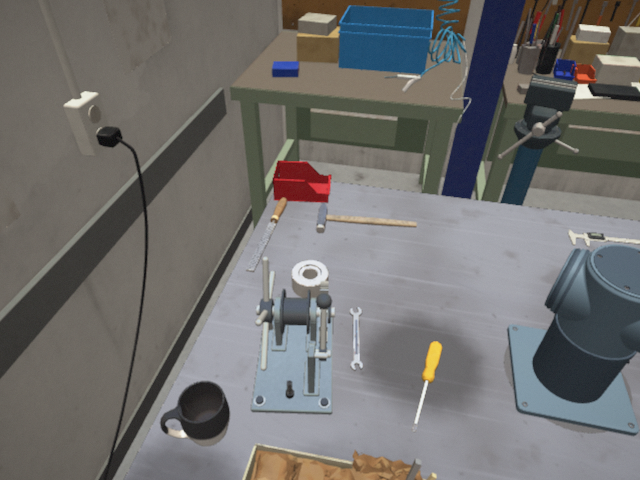

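View pics/top0.png

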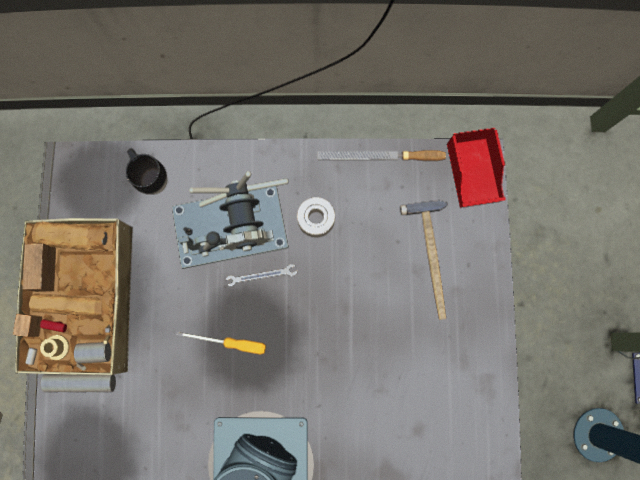

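```bash
cat > h.py <<'E'
from rig import *
import cv2,numpy as np
from scipy.optimize import least_squares
def K(f):
    fl=240/np.tan(np.radians(f["vfov"])/2); return np.array([[fl,0,f["cx"]],[0,fl,f["cy"]],[0,0,1.]])
def proj(f,P):
    return cv2.projectPoints(np.asarray(P,float).reshape(-1,3),f["rvec"],f["tvec"],K(f),np.array([f["k1"],0,0,0.]))[0][:,0]
def W(p,P):
    P=np.asarray(P,float).reshape(-1,3); c,s=np.cos(p[2]),np.sin(p[2])
    return np.c_[p[0]+c*P[:,0]-s*P[:,1],p[1]+s*P[:,0]+c*P[:,1],P[:,2]]
def crop(f,u0,v0,u1,v1,k,name,pts=()):
    im=f["pixels"][v0:v1,u0:u1,::-1]; im=cv2.resize(im,None,fx=k,fy=k,interpolation=cv2.INTER_CUBIC)
    for q in pts: cv2.circle(im,(int((q[0]-u0+.5)*k),int((q[1]-v0+.5)*k)),4,(0,0,255),1)
    cv2.imwrite(name,im)
def pawlball(a): # pawl angle -> local
    t=np.arctan2(188-87,55-92)-a; return [-55,92+108*np.cos(t),87+108*np.sin(t)]
def barend(w):
    t=np.radians(18)+w; return [58,-115*np.sin(t),95+115*np.cos(t)]
E
python3 - <<'E'
from h import *
L=np.array([[0,0,0],[-55,0,95],[58,-36,204],[-55,55,188]])
M={"side":[[536.8,41.3],[484.3,29.2],[605.7,10.5],[470.5,82.1]],"top":[[541.6,40.5],[485.6,30.8],[601.9,8.8],[479.3,79.8]]}
r=least_squares(lambda p:np.concatenate([(W(p,L)[:,:2]-np.array(M[c])).ravel() for c in M]),[540,40,.2])
p=r.x; print(p,r.fun.round(1))
C=[[x,y,12] for x in(-75,75) for y in(-85,165)]
P=np.vstack([W(p,C),W(p,[[-55,0,157],pawlball(0),pawlball(.8),barend(0)])])
f=grab_frame("top"); crop(f,160,150,320,290,5,"pics/t1.png",proj(f,P)); print(proj(f,P).round(1).tolist())
f=grab_frame("side"); crop(f,230,240,370,430,3,"pics/s1.png",proj(f,P));print(proj(f,P).round(1).tolist())
f=grab_frame("wrist");cv2.imwrite("pics/w1.png",f["pixels"][:,:,::-1])
E
```

```text
[5.39318857e+02 3.78393464e+01 1.66069701e-01] [ 2.5 -3.5  0.8 -0.5 -3.2  1.4  5.5  0.9 -2.3 -2.7 -0.5 -2.1  0.6  3.1
 -3.3  3.2]
[[287.1, 247.9], [179.3, 266.0], [276.9, 185.1], [171.4, 202.9], [240.6, 235.0], [211.3, 236.9], [170.4, 244.2], [247.0, 173.1]]
[[332.8, 308.1], [328.7, 413.0], [266.1, 304.9], [247.0, 408.2], [323.2, 291.2], [322.0, 302.0], [319.5, 342.8], [264.6, 257.4]]
```

View pics/t1.png

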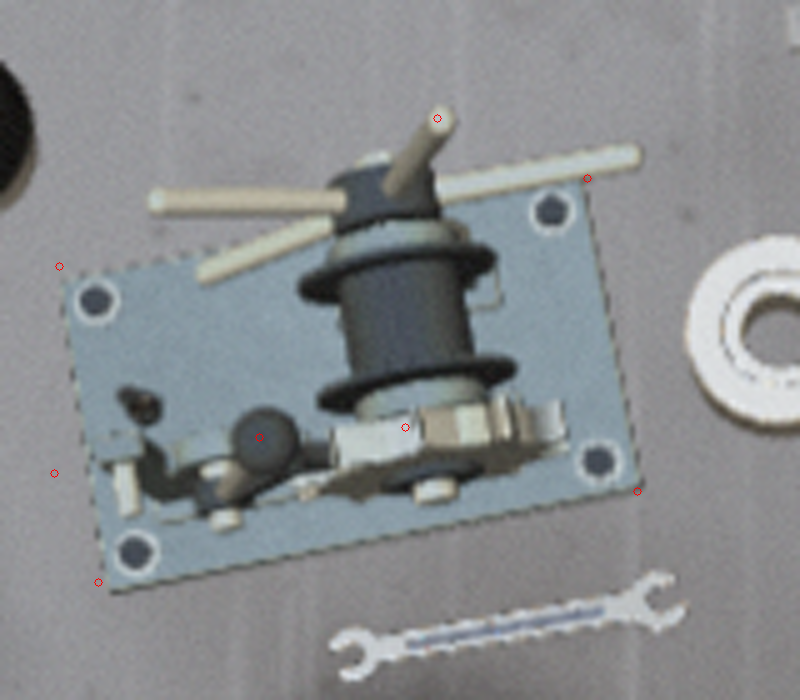

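View pics/s1.png

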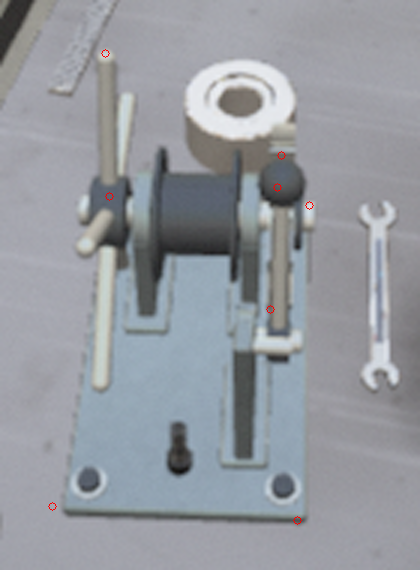

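View pics/w1.png

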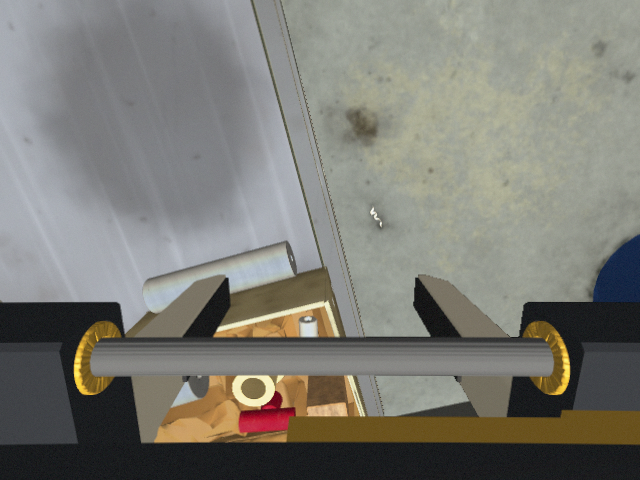

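```bash
python3 - <<'E'
from h import *
C=[[-75,-85,12],[-75,165,12],[75,-85,12],[75,165,12],pawlball(0)]
T=[[287.9,247.1],[181.9,267.9],[276.5,185.1],[172.1,205.1],[212.5,237.7],[247.5,173.3]]
S=[[331.2,412.2],[250.8,409.8],[323.5,300.5],[264.8,256.8]]
ft=grab_frame("top");fs=grab_frame("side")
def res(q,full=False):
    w=q[3]; 
    a=proj(ft,W(q,C+[barend(w)]))-T; b=proj(fs,W(q,[C[1],C[3],C[4],barend(w)]))-S
    return np.concatenate([a.ravel(),b.ravel()])
r=least_squares(res,[540,40,.2,0],loss="soft_l1"); p=r.x; print(p.round(3),res(p).round(1))
for n,l in dict(ball0=pawlball(0),ball8=pawlball(.8),bar0=barend(p[3]),barT=barend(-.628)).items(): print(n,W(p,[l]).round(1))
for w in(p[3],-.628): print(np.linalg.norm(W(p,[barend(w)])[0][:2]))
E
```

```text
[5.38364e+02 3.66290e+01 1.92000e-01 1.60000e-02] [ 0.4  0.1 -1.   0.2 -0.1 -0.3 -0.8  0.1  0.2  0.2  0.1 -0.1  0.6 -0.6
 -0.9 -1.   0.1  0.5  0.1  0.4]
ball0 [[473.9  80.  188.4]]
ball8 [[457.9 162.4 184.3]]
bar0 [[602.4  11.1 203.8]]
barT [[588.5  82.5 204.4]]
602.5097692337156
594.2863851780069
```

```bash
python3 -m creep '0 0 0 -0.04 0 0 0; 0.1 0 0 -0.04 -0.036 0.042 0; 0.2 0 0 -0.04 -0.072 0.083 0; 0.31 0 0 -0.04 -0.108 0.125 0; 0.41 0 0 -0.04 -0.144 0.167 0; 0.51 0 0 -0.04 -0.18 0.208 0; 0.62 0 0 -0.04 -0.216 0.25 0; 0.72 0 0 -0.04 -0.252 0.292 0; 0.83 0 0 -0.04 -0.288 0.333 0; 0.93 0 0 -0.04 -0.324 0.375 0; 1.03 0 0 -0.04 -0.36 0.417 0; 1.13 0 0 -0.04 -0.396 0.459 0' 20
```

```text
clock: 2.65
eef_pos: [483.7, 34.1, 275.9]
tcp_rot: [[0.001, 0.983, 0.186], [0.0, 0.186, -0.983], [-1.0, 0.001, -0.0]]
contact_force: [0.8, -0.1, -0.7]
gripper_width: 0.5
```

```bash
cat >> h.py <<'E'
p0=np.array([538.36,36.63,.192])
def st():
    s=observe(); c,sn=np.cos(.192),np.sin(.192); d=s["eef_pos"]-[p0[0],p0[1],0]
    print("clk",s["clock"],"local",np.round([c*d[0]+sn*d[1],-sn*d[0]+c*d[1],d[2]],1),"yaw-err",round(float(np.arctan2(s["tcp_rot"][1,1],s["tcp_rot"][0,1])-.192),3),"x",s["tcp_rot"][:,0].round(3),"F",s["contact_force"].round(1),"w",round(s["gripper_width"],1))
E
python3 -c "
from h import *
st()
f=grab_frame('wrist');cv2.imwrite('pics/w2.png',f['pixels'][:,:,::-1])
f=grab_frame('top');crop(f,160,150,320,290,5,'pics/t2.png')"
```

```text
clk 2.65 local [-54.2   7.9 275.9] yaw-err -0.005 x [ 0.001  0.    -1.   ] F [ 0.8 -0.1 -0.7] w 0.5
```

View pics/w2.png

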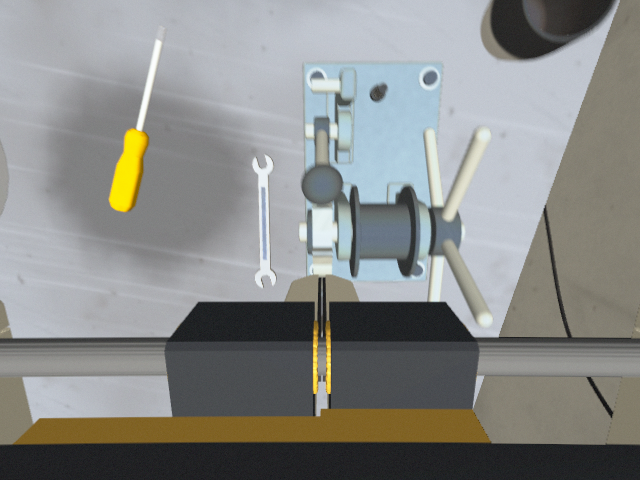

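View pics/t2.png

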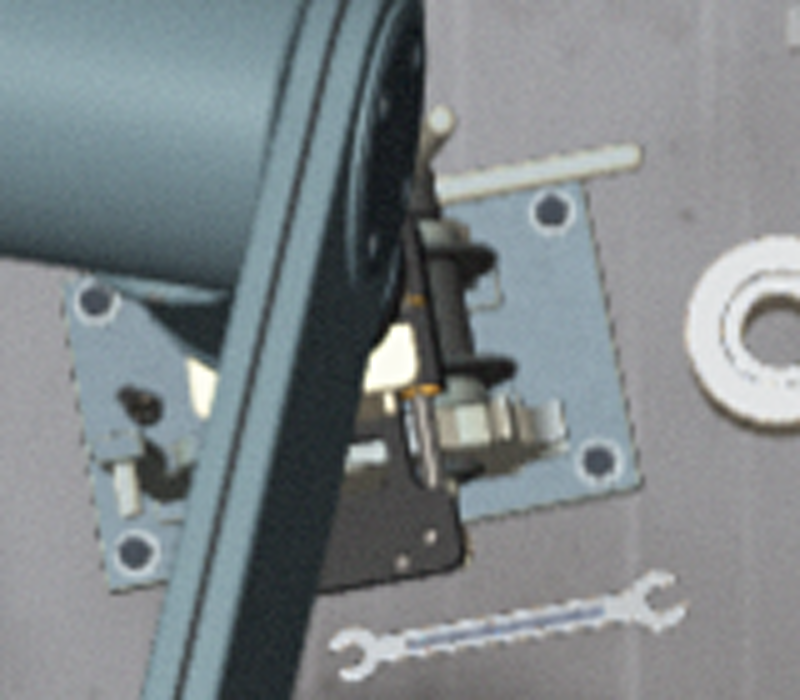

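```bash
python3 -m creep '0 0 0 0.04 0 0 0; 0 0 0 0.079 0 0 0; 0 0 0 0.079 0 0 0; 0 0 0 0.079 0 -0.012 0; 0 0 0 0.079 0 -0.02 0; 0 0 0 0.079 0 -0.026 0; 0 0 0 0.079 0 -0.032 0; 0 0 0 0.079 0 -0.038 0; 0 0 0 0.079 0 -0.044 0; 0 0 0 0.079 0 -0.05 0' ; python3 -c "
from h import *
st()
f=grab_frame('wrist');cv2.imwrite('pics/w3.png',f['pixels'][:,:,::-1])"
```

```text
clock: 4.0
eef_pos: [473.1, 85.2, 196.5]
tcp_rot: [[-0.0, 0.982, 0.19], [0.0, 0.19, -0.982], [-1.0, -0.0, -0.0]]
contact_force: [-0.0, 0.5, 0.0]
gripper_width: 0.6
clk 4.0 local [-54.7  60.2 196.5] yaw-err -0.001 x [-0.  0. -1.] F [-0.   0.5  0. ] w 0.6
```

View pics/w3.png

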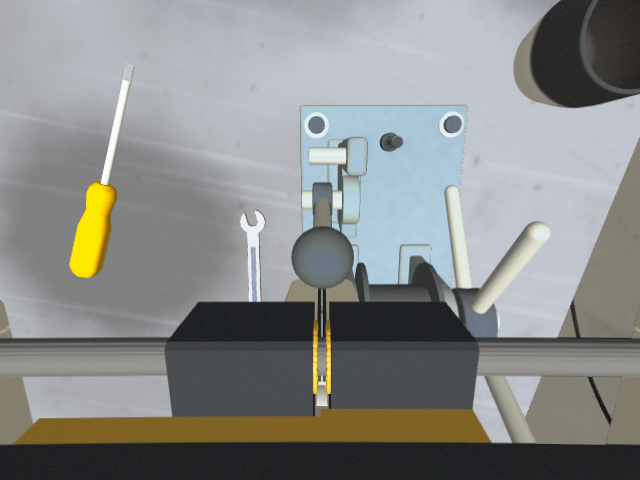

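The ball at (322,258) sits against the fingertips, and the reaction force is small. I'll keep pushing.

```bash
python3 -m creep '0 0 0 0 0 -0.006 0; 0 0 0 0 0 -0.012 0; 0 0 0 0 0 -0.018 0; 0 0 0 0 0 -0.024 0; 0 0 0 0 0 -0.03 0; 0 0 0 0 0 -0.036 0; 0 0 0 0 0 -0.043 0; 0 0 0 0 0 -0.05 0; 0 0 0 0 0 -0.05 0; 0 0 0 0 0 -0.03 0' ; python3 -c "
from h import *
st()
f=grab_frame('wrist');cv2.imwrite('pics/w4.png',f['pixels'][:,:,::-1])"
```

```text
clock: 5.3
eef_pos: [467.4, 114.9, 196.7]
tcp_rot: [[0.0, 0.981, 0.192], [0.0, 0.192, -0.981], [-1.0, 0.0, -0.0]]
contact_force: [0.4, -0.4, 0.2]
gripper_width: 0.2
clk 5.3 local [-54.7  90.4 196.7] yaw-err 0.001 x [ 0.  0. -1.] F [ 0.4 -0.4  0.2] w 0.2
```

View pics/w4.png

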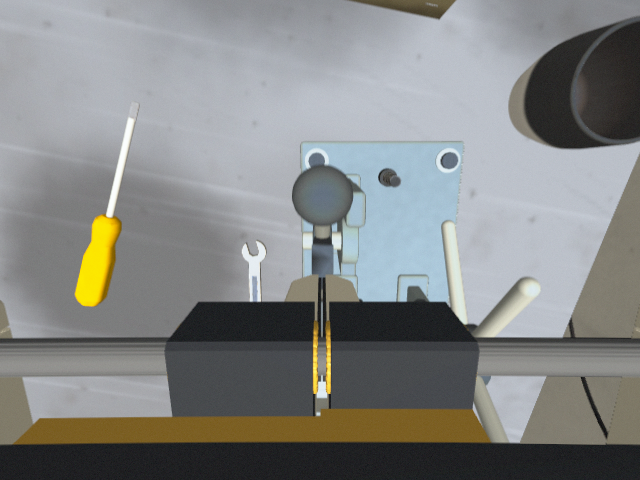

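The ball is at (322,195), well clear of the fingers and thrown over to the left. Next I'll go up and over to the right of the top bar.

```bash
python3 -m creep '0 0 0 -0.05 0 0 0; 0 0 0 -0.078 0.01 0.015 0; 0 0 0 -0.078 0.04 0.055 0; 0 0 0 -0.078 0.07 0.095 0; 0 0 0 -0.078 0.1 0.135 0; 0 0 0 -0.078 0.113 0.165 0; 0 0 0 -0.078 0.113 0.165 0' ; python3 -c "
from h import *
st()
f=grab_frame('wrist');cv2.imwrite('pics/w5.png',f['pixels'][:,:,::-1])
f=grab_frame('side');crop(f,230,240,370,430,3,'pics/s5.png')
f=grab_frame('top');crop(f,160,150,320,290,5,'pics/t5.png')
for c in('side','top','wrist'): 
  for n in ('ball','bar_end'): print(c,n,[(np.round(d['xyz'],1),round(d['score'],2)) for d in mark_of(n,c)[:2]])
"
```

```text
clock: 6.22
eef_pos: [610.8, -28.3, 273.6]
tcp_rot: [[-0.001, 0.982, 0.187], [-0.0, 0.187, -0.982], [-1.0, -0.001, -0.0]]
contact_force: [-0.7, 1.2, -0.9]
gripper_width: 0.8
clk 6.225 local [ 58.7 -77.6 273.6] yaw-err -0.004 x [-0.001 -0.    -1.   ] F [-0.7  1.2 -0.9] w 0.8
side ball [(array([454.6, 167.5, 180.8]), 0.58)]
side bar_end [(array([601.9,  10.5, 200.9]), 0.76)]
top ball []
top bar_end []
wrist ball []
wrist bar_end [(array([603.4,   8.7, 199.3]), 0.9), (array([419.6,  -1. ,  -2.1]), 0.34)]
```

View pics/w5.png

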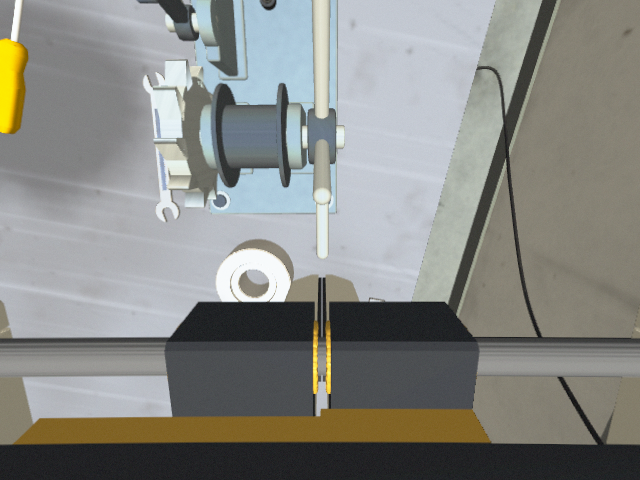

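View pics/s5.png

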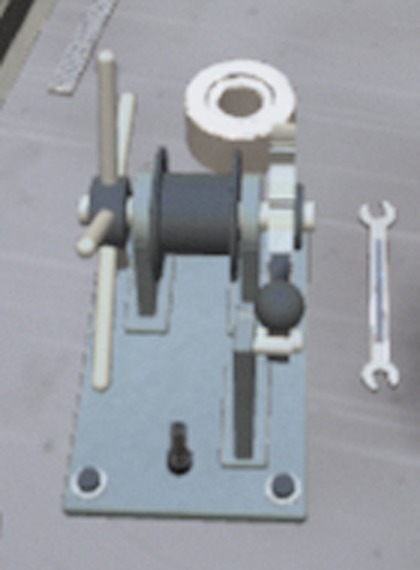

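View pics/t5.png

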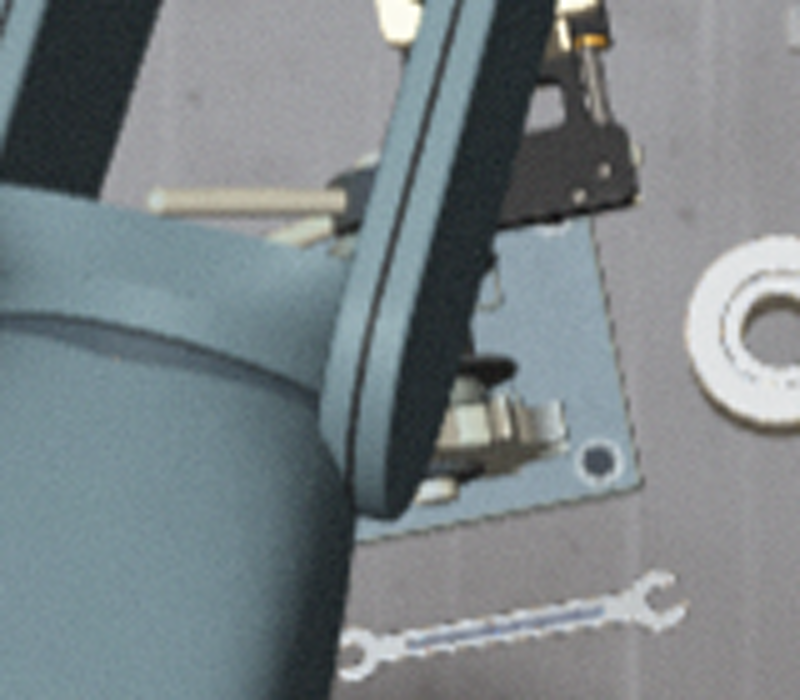

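The side view puts the ball at (323,341), thrown back. In the wrist view the fingers line up with the top bar, whose end is at (322,196). I'll descend and push it.

```bash
python3 -m creep '0 0 0 0.04 0 0 0; 0 0 0 0.078 0 0 0; 0 0 0 0.078 0 0 0; 0 0 0 0.078 0 -0.012 0; 0 0 0 0.078 0 -0.02 0; 0 0 0 0.078 0 -0.028 0; 0 0 0 0.078 0 -0.036 0; 0 0 0 0.078 0 -0.044 0; 0 0 0 0.078 0 -0.052 0; 0 0 0 0.078 0 -0.06 0; 0 0 0 0.078 0 -0.068 0; 0 0 0 0.078 0 -0.075 0' ; python3 -c "
from h import *
st()
f=grab_frame('wrist');cv2.imwrite('pics/w6.png',f['pixels'][:,:,::-1])
f=grab_frame('side');crop(f,230,220,370,430,3,'pics/s6.png')
"
```

```text
clock: 8.18
eef_pos: [595.5, 47.9, 196.5]
tcp_rot: [[-0.0, 0.982, 0.19], [-0.0, 0.19, -0.982], [-1.0, -0.0, -0.0]]
contact_force: [1.8, -0.7, 0.1]
gripper_width: 0.6
clk 8.175 local [ 58.3   0.2 196.5] yaw-err -0.001 x [-0. -0. -1.] F [ 1.8 -0.7  0.1] w 0.6
```

View pics/w6.png

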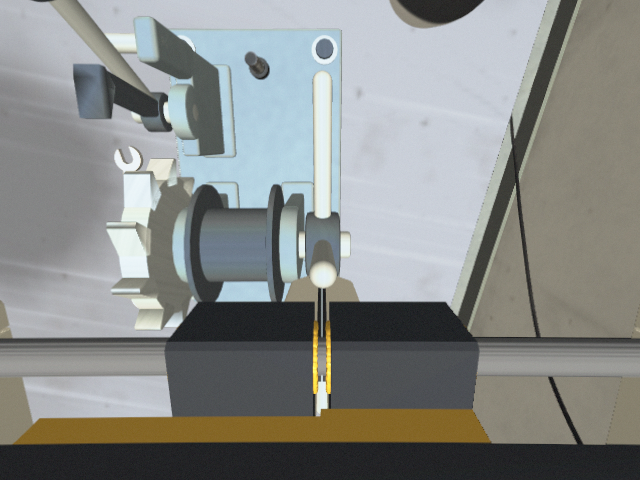

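View pics/s6.png

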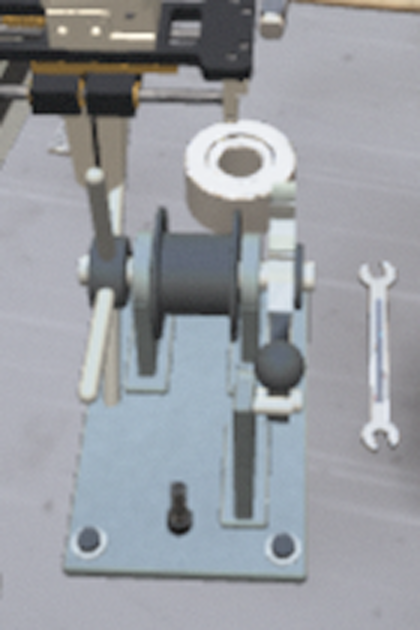

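```bash
cat >> h.py <<'E'
def wl():
    c,s=np.cos(.192),np.sin(.192)
    for cam in('wrist','side'):
        grab_frame(cam)
        for d in mark_of('bar_end',cam)[:2]:
            q=np.array(d['xyz'])-[p0[0],p0[1],0]; l=[c*q[0]+s*q[1],-s*q[0]+c*q[1],q[2]]
            print(cam,np.round(l,1),round(d['score'],2),'wheel',round(float(np.arctan2(-l[1],l[2]-95)-np.pi/10),3))
    # fit bar end pixel predictions
E
python3 -c "
from h import *
wl()
f=grab_frame('side')
for w in(-.4,-.5,-.6,-.628,-.7): print(w,proj(f,W(p0,[barend(w)])).round(1))
"
```

```text
wrist [ 64.4  19.8 208.5] 0.79 wheel -0.487
side [ 57.   21.9 205. ] 0.63 wheel -0.511
-0.4 [[261.6 272.6]]
-0.5 [[260.9 277.7]]
-0.6 [[260.2 283.2]]
-0.628 [[260.1 284.9]]
-0.7 [[259.6 289.2]]
```

```bash
python3 -m creep '0 0 0 0 0 -0.004 0; 0 0 0 0 0 -0.008 0; 0 0 0 0 0 -0.011 0; 0 0 0 0 0 -0.013 0; 0 0 0 0 0 -0.013 0; 0 0 0 0 0 -0.013 0' ; python3 -c "
from h import *
st(); wl()
f=grab_frame('wrist');cv2.imwrite('pics/w7.png',f['pixels'][:,:,::-1])
f=grab_frame('side');crop(f,230,260,300,320,10,'pics/s7.png',proj(f,W(p0,[barend(-.628)])))
"
```

```text
clock: 9.28
eef_pos: [593.1, 60.3, 196.7]
tcp_rot: [[-0.0, 0.982, 0.19], [0.0, 0.19, -0.982], [-1.0, -0.0, -0.0]]
contact_force: [0.5, -0.4, 0.3]
gripper_width: 0.1
clk 9.275 local [ 58.3  12.8 196.7] yaw-err -0.001 x [-0.  0. -1.] F [ 0.5 -0.4  0.3] w 0.1
wrist [ 61.9  34.8 201.1] 0.64 wheel -0.631
wrist [-53.5  -1.   97. ] 0.64 wheel 0.162
```

View pics/s7.png

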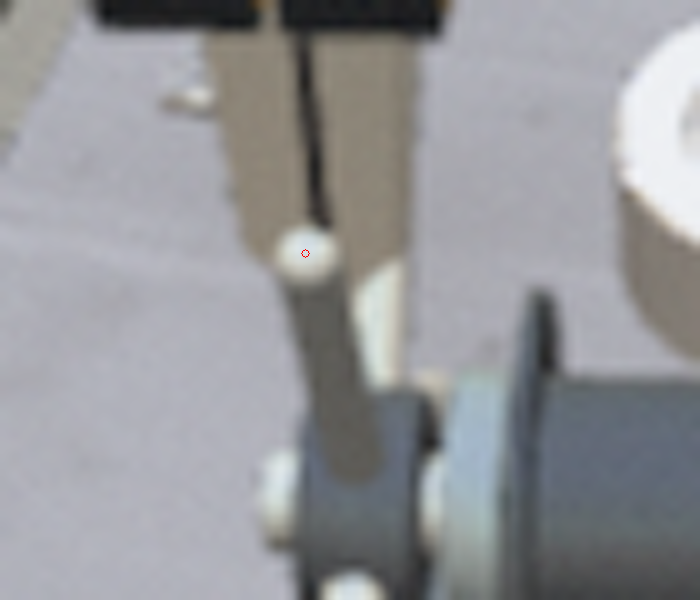

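View pics/w7.png

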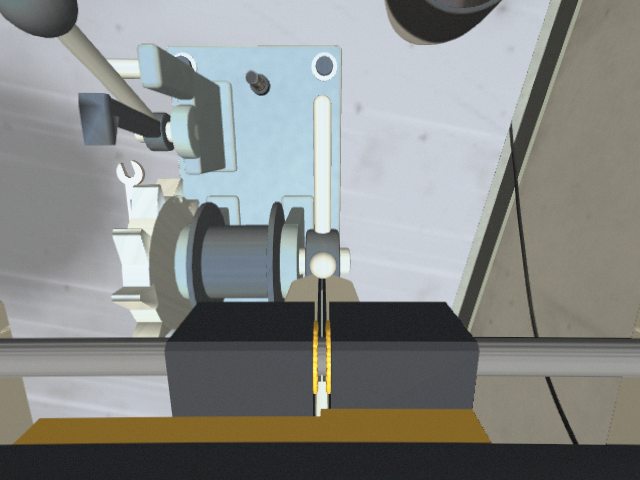

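The bar end at (260.2,285) in the side view coincides with the predicted position for -0.628. I'll retreat and go round to the left of the ball.

```bash
python3 -m creep '0 0 0 0 0 0.02 0; 0 0 0 -0.05 0 0.02 0; 0 0 0 -0.08 -0.01 0.01 0; 0 0 0 -0.08 -0.04 -0.035 0; 0 0 0 -0.08 -0.075 -0.08 0; 0 0 0 -0.08 -0.113 -0.125 0; 0 0 0 -0.08 -0.113 -0.169 0; 0 0 0 -0.08 -0.113 -0.169 0' ; python3 -c "
from h import *
st(); wl()
f=grab_frame('wrist');cv2.imwrite('pics/w8.png',f['pixels'][:,:,::-1])
f=grab_frame('side');crop(f,230,220,370,430,3,'pics/s8.png',proj(f,W(p0,[barend(-.628),pawlball(.8)])))
"
```

```text
clock: 10.58
eef_pos: [449.6, 206.0, 277.1]
tcp_rot: [[0.001, 0.981, 0.193], [0.001, 0.193, -0.981], [-1.0, 0.001, -0.0]]
contact_force: [0.2, -0.7, -0.4]
gripper_width: 0.7
clk 10.575 local [-54.8 183.2 277.1] yaw-err 0.002 x [ 0.001  0.001 -1.   ] F [ 0.2 -0.7 -0.4] w 0.7
```

View pics/s8.png

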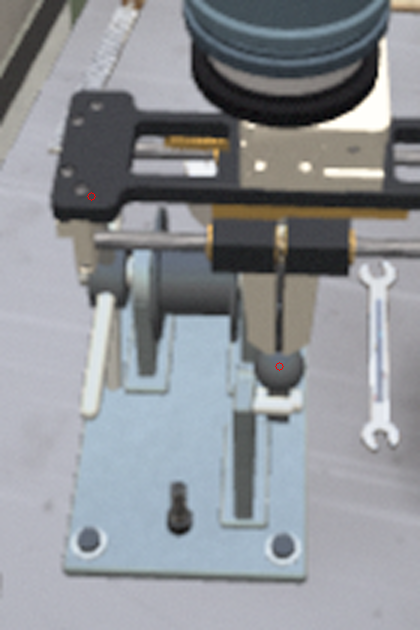

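View pics/w8.png

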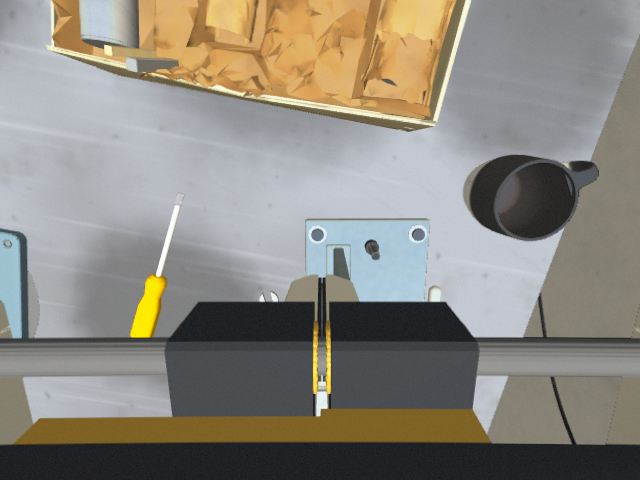

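```bash
python3 -m creep '0 0 0 0.05 0 0 0; 0 0 0 0.083 0 0 0; 0 0 0 0.083 0 0 0; 0 0 0 0.083 0 0.012 0; 0 0 0 0.083 0 0.02 0; 0 0 0 0.083 0 0.028 0; 0 0 0 0.083 0 0.036 0; 0 0 0 0.083 0 0.044 0; 0 0 0 0.083 0 0.052 0; 0 0 0 0.083 0 0.058 0; 0 0 0 0.083 0 0.064 0; 0 0 0 0.083 0 0.07 0' ; python3 -c "
from h import *
st()
f=grab_frame('side');crop(f,230,220,370,430,3,'pics/s9.png')
"
```

```text
clock: 12.38
eef_pos: [463.5, 135.5, 193.6]
tcp_rot: [[-0.0, 0.982, 0.19], [-0.0, 0.19, -0.982], [-1.0, -0.0, 0.0]]
contact_force: [-0.8, 0.3, 0.6]
gripper_width: 0.5
clk 12.375 local [-54.6 111.4 193.6] yaw-err -0.001 x [-0. -0. -1.] F [-0.8  0.3  0.6] w 0.5
```

View pics/s9.png

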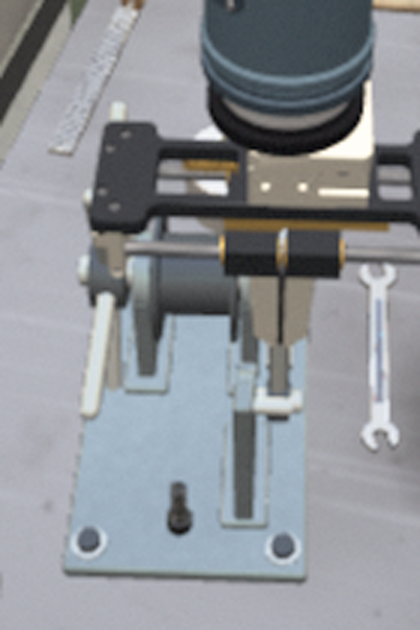

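```bash
python3 -m creep '0 0 0 0 0 0.005 0; 0 0 0 0 0 0.01 0; 0 0 0 0 0 0.015 0; 0 0 0 0 0 0.02 0; 0 0 0 0 0 0.025 0; 0 0 0 0 0 0.028 0; 0 0 0 0 0 0.028 0; 0 0 0 0 0 -0.01 0; 0 0 0 0 0 -0.05 0; 0 0 0 -0.05 0 -0.07 0; 0 0 0 -0.085 0 -0.11 0; 0 0 0 -0.085 0 -0.16 0' ; python3 -c "
from h import *
st()
f=grab_frame('side');crop(f,230,220,370,430,3,'pics/s10.png',proj(f,W(p0,[barend(-.628),pawlball(0)])))
f=grab_frame('top');crop(f,160,150,320,290,5,'pics/t10.png',proj(f,W(p0,[barend(-.628),pawlball(0)])))
for w in(0,.05,.1,.2,.3): print(w,proj(f,W(p0,[pawlball(w)])).round(1))
"
```

```text
clock: 13.92
eef_pos: [434.5, 294.6, 282.2]
tcp_rot: [[0.007, 0.982, 0.189], [0.002, 0.189, -0.982], [-1.0, 0.007, -0.001]]
contact_force: [0.5, 0.0, -0.5]
gripper_width: 0.5
clk 13.925 local [-52.7 273.  282.2] yaw-err -0.002 x [ 0.007  0.002 -1.   ] F [ 0.5  0.  -0.5] w 0.5
0 [[212.7 237.9]]
0.05 [[210.  238.3]]
0.1 [[207.3 238.7]]
0.2 [[201.9 239.5]]
0.3 [[196.5 240.5]]
```

View pics/s10.png

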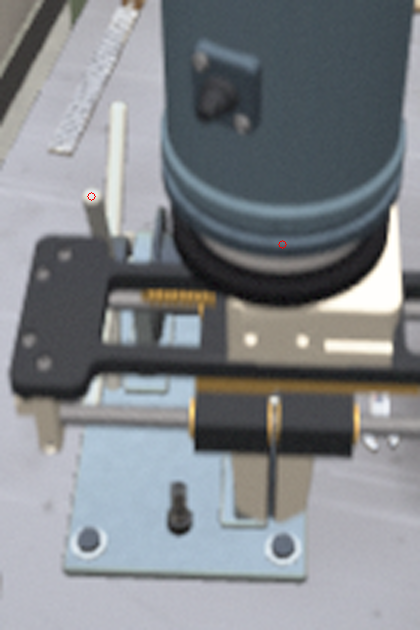

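View pics/t10.png

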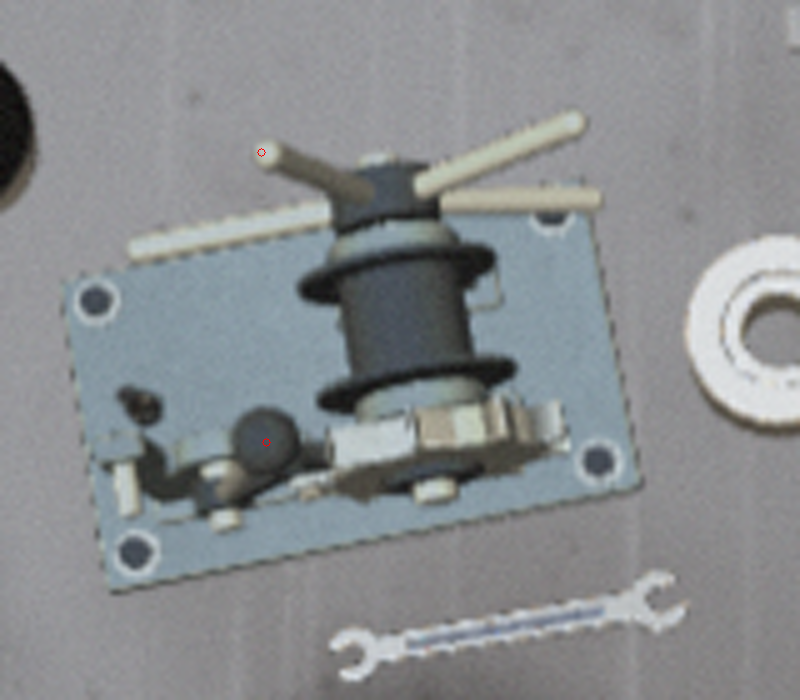

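```bash
python3 -m creep '0 0 0 -0.03 0 -0.06 0; 0 0 0 -0.04 0 -0.12 0; 0 0 0 -0.04 0 -0.18 0; 0 0 0 -0.04 0 -0.18 0' ; python3 -c "
from h import *
st()
fs=grab_frame('side');crop(fs,230,220,370,430,3,'pics/s11.png',proj(fs,W(p0,[barend(-.628),pawlball(0)])))
for n in ['ball','bar_end','hub','hammer','spanner']: print(n,[(np.round(d['xyz'],1).tolist(),round(d['score'],2)) for d in mark_of(n,'side')[:1]])
ft=grab_frame('top')
for n in ['ball','bar_end','hub','hammer','spanner','cap_screw']: print(n,[(np.round(d['xyz'],1).tolist(),round(d['score'],2)) for d in mark_of(n,'top')[:1]])
"
```

```text
clock: 14.52
eef_pos: [397.4, 472.6, 317.2]
tcp_rot: [[-0.002, 0.981, 0.195], [-0.0, 0.195, -0.981], [-1.0, -0.002, 0.0]]
contact_force: [-0.1, -0.2, 0.2]
gripper_width: 0.2
clk 14.525 local [-55.2 454.9 317.2] yaw-err 0.004 x [-0.002 -0.    -1.   ] F [-0.1 -0.2  0.2] w 0.2
ball []
bar_end []
hub []
hammer []
spanner []
ball []
bar_end [([588.7, 85.4, 206.4], 0.6)]
hub [([547.4, -126.9, -1.1], 0.66)]
hammer [([455.4, -391.5, -3.3], 0.65)]
spanner [([418.6, 1.5, -1.7], 0.91)]
cap_screw [([517.4, 170.0, 9.6], 0.4)]
```

View pics/s11.png

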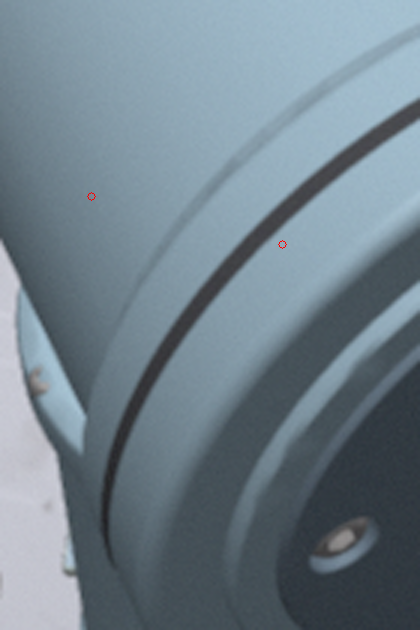

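The arm blocks the side view here. The top view still confirms the result: the ball is back at its original seated pixel and the bar end is at the one-notch position. I'm handing in.

```bash
python3 -c "
from rig import *
print(close_job())"
```

```text
the job is handed in; nothing more can be done
None
```

The winch is back one notch and the pawl is seated again; I handed the job in just after 14.5 s of the 48 s allowed. With a closed fingertip I pushed the ball left until the pawl lay thrown back. I then pushed the top bar left to about -0.63 rad, and finally pushed the ball right and moved the arm clear.

**Last checks:**
- **Pawl:** in the top view the ball was back at its original engaged pixel, (212.5, 237.7), so the pawl reads as seated. The ball network found nothing in the last pictures, so this rests on the pixel comparison alone.
- **Wheel:** the network put the bar end at (588.7, 85.4), against (588.5, 82.5) expected for one notch back. The side view taken just before also agreed. Reading the top-view pixel by eye put the wheel nearer -0.60 rad, which is still within the pawl's play.
- **Other things on the bench:** the hub, hammer, spanner and cap screw were unmoved within the network's accuracy.
- **Forces:** the tool force readings between moves were all under about 2 N.

The very last side picture was blocked by the arm, so it confirmed nothing.

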